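# Gauge the vial between the jaws of a bench caliper

### The arm

A 6-joint arm with a two-finger parallel gripper is mounted at the origin on a cart in front of the work surface, level with it; the furniture and walls round the work are solid. World frame = base frame: x ahead of the robot, y to its left, z up, the work surface at z = 0. Lengths are in m, angles in rad, forces in N, time in s.
With the tool pointing down it reaches from about 0.375 to 0.975 m from the base axis. Payload 3.8 kg.
Tool frame: the origin (TCP) lies at the very end of the fingers, on their centre line; the grasp point (between the pads) lies 19 mm behind it; z points along the fingers, y is the direction in which the jaws open and shut (so a half turn about z gives the same grasp; the last joint's range is limited). The gripper opens to 85 mm and grips with 20 to 120 N. Pads are 22 mm wide; open, the fingers measure 114 mm over their backs; the gripper's body (76 mm by 85 mm) begins 54 mm behind the grasp point. The pads swing forward as they close: fully open they stand 13 mm farther back than shut.
Start: joints at [-1.25, 0.264, 1.604, -0, 1.274, -0.037], TCP at [0.236, -0.632, 0.231] pointing down, gripper open.
Joint ranges: [-2.63, 2.63], [-0.94, 2.18], [0.31, 2.57], [-1.31, 4.45], [0, 2.66], [-2.55, 2.55]. Speed limits (rad/s): [2.57, 2.57, 3.14, 3.14, 3.14, 3.14].

### API

Orientations are given as a rotation vector (axis times angle).
In Python, from workcell import bot, viewer, finish_job gives the robot as it stands.
- The arm moves only by the tool servo_tool, never from a script. Its argument "plan" is a list that holds one entry, the list of rows, each a list of 6 numbers: the shift along the tool's x, y, z in cm, then the turn, a rotation vector about the tool's x, y, z in degrees. A call has 1 to 20 rows; each row is the pose to reach, as a shift and turn from the pose measured when the call began, along the tool's axes at that moment; what a row does not reach only later rows make up. A row lasts 1/12 s, in which the tool goes at most 41.7 mm and 7.16 degrees, less where a joint would pass 70% of its speed; a pose out of reach is approached as far as the arm can. A call with a gripper value outside its range is refused whole. "claw" is the finger opening in cm, from 0 to 8.54, set as the call begins (left out, the last holds). The fingers move at their own pace and stop on an object; "grip_force" is the grip in N (left out, the last holds). Time passes only in rows, so rows that repeat a pose let the fingers close. It gives the time, the measured TCP pose, the force and the opening at its end, in the units of the state.
- bot.read_state(): the state, without advancing time (a new reading comes with each control period).
- viewer.read_camera(name): name is "scene" or "top" or "wrist"; returns a dict with "color" (400x640x3 uint8, red, green, blue), "fx", "fy", "cx", "cy" (pixels), "eye" and "rotation" of the camera in the world; the wrist camera has in their place "T_tool_cam" (4x4, takes a point from camera to tool coordinates, whose origin is the TCP and whose axes are the flange's). Camera axes: x right, y down, z forward; pixel columns grow to the right and rows downward; lengths in m; the calibration is good to about 2 mm. A picture is of the moment at which its call begins: read the wrist's pose just before it. There is no depth.
- finish_job(): hands the job in, once; it reports no verdict.
The state is a dict: "time": time; "q": joint angles; "joint_vel": joint speeds; "joint_torque": joint torques, N m; "tool_pos": TCP position; "tcp_rot": TCP orientation; "wrist_force": force on the tool from outside, world axes, zero at the start; "torque": the same for the moment, N m; "width": opening from 0.0 (shut) to 1.0 (fully open).
Only numpy, scipy, OpenCV 4.12 (cv2) and the standard library are available. Lean on these libraries where they do the work, as an engineer would, in place of code of your own. Each camera call takes 0.05 s, during which the arm holds its last target.

### The job

Check the width of the middle-sized vial on the bench gauge: stand it upright on the gauge's bed, between the sliding jaw and the spring anvil, and let go of it. Then slide the jaw shut on the vial by its thumb post until the vial bears on the anvil and presses it back about 9 mm (pointer between the two marks), without ever driving the anvil to its end stop, and let go so that the vial stays lightly clamped.

Things in the scene. Friction and masses are not known exactly. Their poses are not given: they have to be found in the camera images.
- vial: the vial to gauge: round, dark, white screw cap, loose and upright; body 33 mm in diameter up to z = 57 mm, cap 24 mm in diameter up to 73 mm, about 40 g. The middle one in width of three round containers: a dropper bottle (25 mm wide, 66 tall) and a big bottle (47 mm wide, 98 tall) near it are not wanted. Origin: centre of its underside; z up.
- gauge: bench caliper, fixed; place and yaw vary. Origin: centre of the bed's underside, on the worktop; z up, y along the slide from spring anvil (right end) to jaw, x away from the robot. Bed 120 mm (x) by 300 (y), top at z = 12. Both faces: x -30 to 30, up to z = 54. Anvil face at y = -90 at rest; housing behind it, 55 high. Beam on the bed at x 36 to 52, top z = 20.
- jaw (a joint): travel of the sliding jaw (m): 0 open, grows as it closes towards the anvil, to 0.12; starts at 0.005 to 0.03. Its face is at gauge y = 30 mm minus travel; gap between faces = 0.120 - jaw + anvil. Carriage 60 mm long, 40 high; on it an upright thumb post, 16 mm in diameter, at gauge x = 0, y = 67 mm minus travel, z = 40 to 96 mm. Drags with about 4 N, stays where left.
- anvil (a joint): how far the spring anvil is pressed back (m) towards the gauge's -y: 0 at rest, end stop at 0.02. Spring 0.3 N per mm, no preload: 9 mm takes 2.7 N, and the jaw's 4 N drag comes on top. A black pointer on the anvil moves over a white plate with two black marks, reached at about 3 and 15 mm.
There are look-alikes about, which are no part of the job. Leave any blue or green look-alike of the vial alone.

How it is judged:
By the outcome, as a careful person would: the job done as asked, in the order asked, and still so for the second after the job is handed in, with the robot touching nothing.
It also fails if it takes over 45 s, if anything falls off the work surface, if the arm or the gripper's body presses on something with over 40 N, if the wrist force passes 120 N, or if a joint passes its speed limit or range.

## Working session

There is one attempt and no reset: what is moved stays moved. The work goes in short steps, Python scripts to look and compute and a tool call to move; the robot and the scene stay as the last step left them, time stands still between calls to the robot, and variables do not carry over. Pictures are saved under pics/ and viewed, and the job is handed in when it is done.

Besides the shell and the picture viewer there is one more tool, called after "Call:" as a command line: name --argument value ..., lists and objects as JSON in quotes. servo_tool: Moves the arm, as the interface text tells. Its arguments: {"type":"object","properties":{"plan":{"type":"array"},"claw":{"type":"number"},"grip_force":{"type":"number"}},"required":["plan"]}

```bash
ls; mkdir -p pics
python3 - <<'E'
from workcell import bot, viewer
import cv2,numpy as np
s=bot.read_state(); print(s)
for n in ("scene","top","wrist"):
    c=viewer.read_camera(n)
    cv2.imwrite(f"pics/{n}0.png",c["color"][:,:,::-1])
    print(n,{k:(np.round(v,4).tolist() if k!="color" else 0) for k,v in c.items()})
E
```

```text
pics
{'time': 0.0, 'q': array([-1.24992089e+00,  2.64758818e-01,  1.60543467e+00, -2.21388904e-05,
        1.27370526e+00, -3.69089920e-02]), 'joint_vel': array([-1.59051957e-03,  1.55822926e-05,  2.71287518e-04,  4.53449920e-04,
       -1.14117302e-03, -8.72015455e-04]), 'joint_torque': array([ 1.35591985e-03, -5.15116167e+01, -3.67305493e+01,  1.58924595e-04,
        1.29567058e-02,  2.46363902e-05]), 'tool_pos': array([ 0.23612931, -0.63153509,  0.22992546]), 'tcp_rot': array([-3.08921190e+00, -5.58618025e-01,  5.45105812e-04]), 'wrist_force': array([ 0.30597795,  0.20923209, -0.75346061]), 'torque': array([-0.01770052,  0.00353003,  0.00765781]), 'width': 0.9980443682821262}
scene {'color': 0, 'fx': 379.4005, 'fy': 379.4005, 'cx': 319.2451, 'cy': 202.0578, 'eye': [-0.0555, 0.6808, 0.5904], 'rotation': [-1.0263, 2.3106, -1.1658]}
top {'color': 0, 'fx': 408.098, 'fy': 408.098, 'cx': 317.4373, 'cy': 198.7797, 'eye': [0.2963, 0.2022, 1.0013], 'rotation': [-2.054, 2.1815, -0.2209]}
wrist {'color': 0, 'fx': 289.717, 'fy': 289.717, 'cx': 318.462, 'cy': 199.2844, 'T_tool_cam': [[-0.0007, -0.9583, -0.2859, 0.0736], [1.0, -0.0003, -0.0013, 0.0009], [0.0011, -0.2859, 0.9583, -0.1417], [0.0, 0.0, 0.0, 1.0]]}
```

View pics/top0.png

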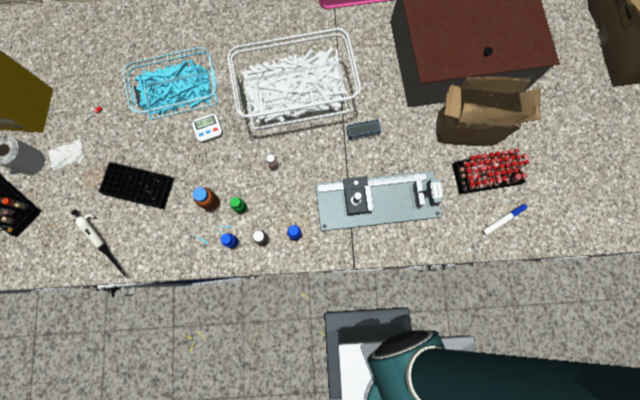

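View pics/scene0.png

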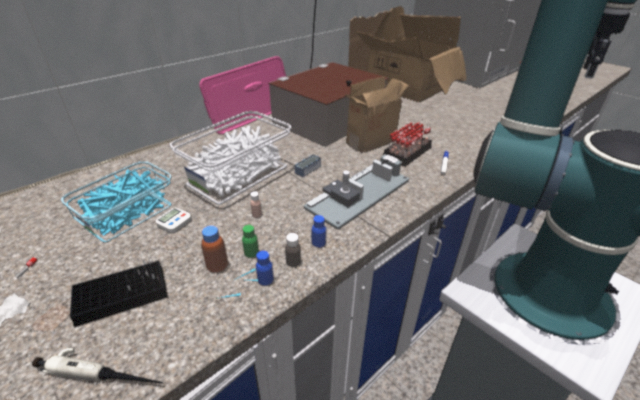

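View pics/wrist0.png

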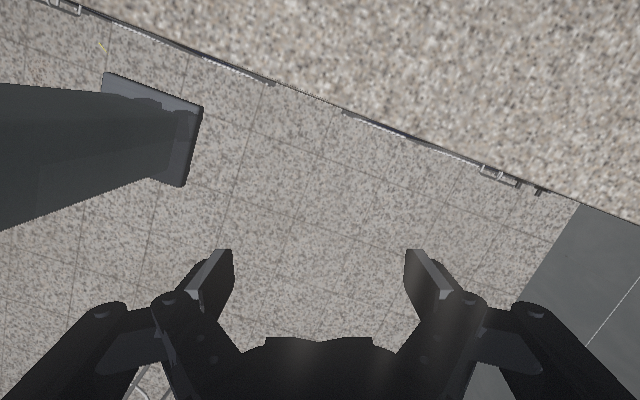

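The top view shows the white-capped dark vial at (260,238) with blue look-alikes on either side, the dropper at (271,161), the big bottle at (204,198), and the gauge at about (378,202). Next I'll measure these.

```bash
cat > h.py <<'E'
import numpy as np,cv2
from scipy.spatial.transform import Rotation as R
def cam(c,s=None):
    K=np.array([[c["fx"],0,c["cx"]],[0,c["fy"],c["cy"]],[0,0,1]])
    if "eye" in c: return K,np.array(c["eye"]),(R.from_rotvec(c["rotation"]).as_matrix() if np.size(c["rotation"])==3 else np.array(c["rotation"]))
    T=np.eye(4);T[:3,:3]=R.from_rotvec(s["tcp_rot"]).as_matrix();T[:3,3]=s["tool_pos"]
    T=T@np.array(c["T_tool_cam"]); return K,T[:3,3],T[:3,:3]
def ray(cm,uv,z):
    K,e,r=cm; d=r@np.linalg.inv(K)@np.array([uv[0],uv[1],1.]); return e+d*(z-e[2])/d[2]
def proj(cm,p):
    K,e,r=cm; q=K@(r.T@(np.array(p)-e)); return q[:2]/q[2]
E
python3 - <<'E'
from workcell import bot, viewer
from h import *
c=viewer.read_camera("top");cm=cam(c);im=c["color"][:,:,::-1]
s=viewer.read_camera("scene");sm=cam(s)
for n,uv,z in [("vial",(260,236),.073),("dropper",(271,159),.066),("big",(202,194),.098),("b1",(228,241),.06),("b2",(294,232),.06),("c1",(317,183),.012),("c2",(434,172),.012),("c3",(441,217),.012),("c4",(323,229),.012)]:
    p=ray(cm,uv,z);print(n,p.round(4),proj(sm,p).round(1))
a=cv2.resize(im[150:250,180:310],None,fx=6,fy=6,interpolation=cv2.INTER_CUBIC);cv2.imwrite("pics/a1.png",a)
a=cv2.resize(im[160:240,305:455],None,fx=5.3,fy=5.3,interpolation=cv2.INTER_CUBIC);cv2.imwrite("pics/a2.png",a)
a=cv2.resize(s["color"][150:300,190:420,::-1],None,fx=3.4,fy=3.4,interpolation=cv2.INTER_CUBIC);cv2.imwrite("pics/a3.png",a)
E
```

```text
vial [0.4065 0.3259 0.073 ] [293.1 235.3]
dropper [0.5898 0.2947 0.066 ] [254.6 193.4]
big [0.5067 0.4505 0.098 ] [211.7 228.7]
b1 [0.401  0.4016 0.06  ] [264.9 259.1]
b2 [0.4126 0.2487 0.06  ] [319.  222.7]
c1 [0.5376 0.1879 0.012 ] [303.4 203.4]
c2 [ 0.5483 -0.1067  0.012 ] [376.4 162.3]
c3 [ 0.4338 -0.1105  0.012 ] [408.5 177.6]
c4 [0.4216 0.1802 0.012 ] [337.6 224.1]
```

View pics/a1.png

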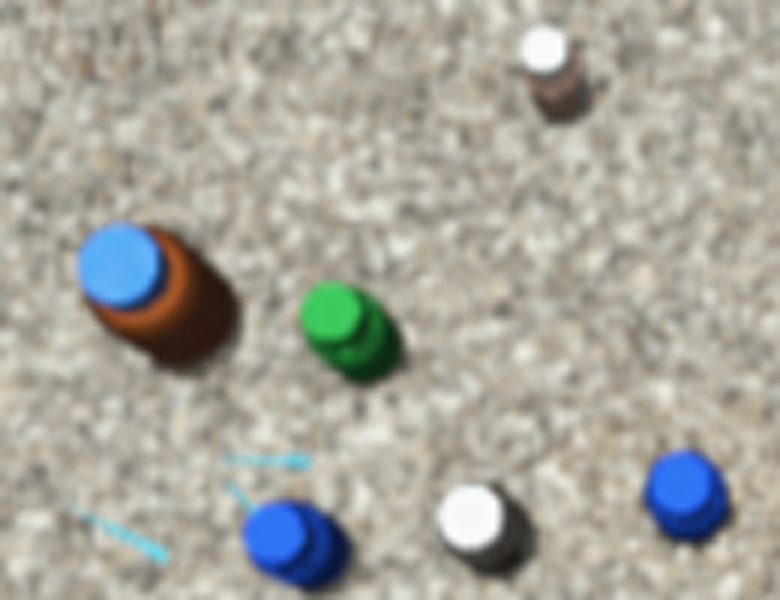

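View pics/a2.png

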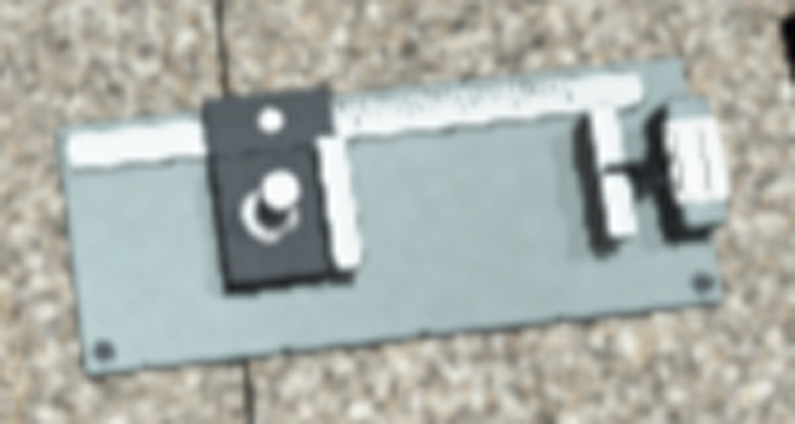

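View pics/a3.png

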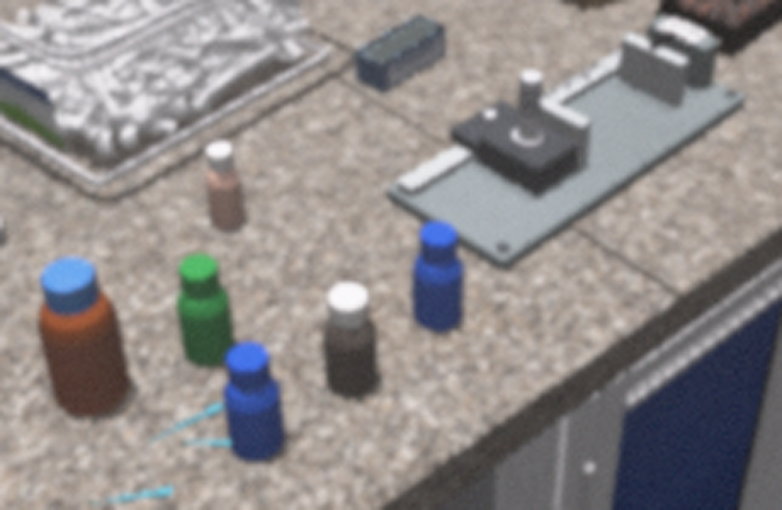

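Run:
```python
from workcell import bot, viewer
from h import *
c=viewer.read_camera("top");cm=cam(c)
s=viewer.read_camera("scene");sm=cam(s)
g=c["color"]
roi=g[225:250,250:272];m=(roi.min(2)>185).astype(np.uint8)
n,l,st,ce=cv2.connectedComponentsWithStats(m);i=1+st[1:,4].argmax();print(st[i],ce[i]+[250,225]); uv=ce[i]+[250,225]
print("vial",ray(cm,uv,.073), proj(sm,ray(cm,uv,.073)))
print("vial via scene",ray(sm,(292.0,236.9),.073))
hsv=cv2.cvtColor(g,cv2.COLOR_RGB2HSV)
C=[ray(cm,uv,.012) for uv in [(315.9,183.6),(433.5,170.6),(440.4,216.8),(321.2,230.4)]]
for i in range(4):print(np.linalg.norm(C[i]-C[(i+1)%4]))
o=np.mean(C,0); y=(C[0]+C[3]-C[1]-C[2])[:2]; yaw=np.arctan2(-y[0],y[1]);print("o",o,"yaw",np.degrees(yaw))
Rz=R.from_euler('z',yaw).as_matrix()
for nme,uv,z in [("post",(357.5,195.2),.096)]:
    p=ray(cm,uv,z);print(nme,p,Rz.T@(p-o),proj(sm,p))
a=s["color"][150:240,290:420,::-1];cv2.imwrite("pics/b1.png",cv2.resize(a,None,fx=6,fy=6,interpolation=cv2.INTER_CUBIC))
st=bot.read_state();print(R.from_rotvec(st["tcp_rot"]).as_matrix().round(3))
```

```text
[ 3  6 10 10 85] [257.63529412 235.44705882]
vial [0.40811876 0.33121934 0.073     ] [290.55974984 236.09828192]
vial via scene [0.40427458 0.3305699  0.073     ]
0.29704317977473604
0.11773168265088588
0.29431938089777604
0.11793053633637923
o [0.48527442 0.04012968 0.012     ] yaw 3.066041520628777
post [0.4832046  0.09911106 0.096     ] [0.00108788 0.05900765 0.084     ] [344.86767642 171.50170082]
[[ 0.937  0.35  -0.   ]
 [ 0.35  -0.937  0.001]
 [ 0.    -0.001 -1.   ]]
```

View pics/b1.png

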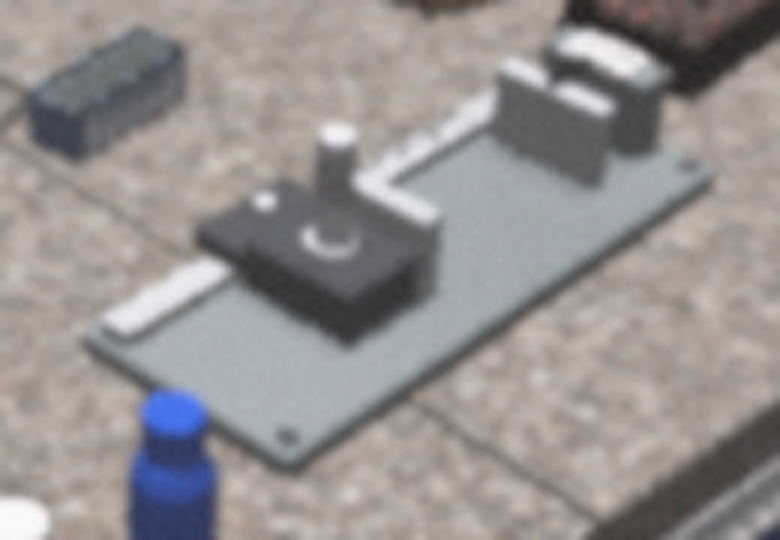

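Both views agree. Vial is at about (0.406, 0.331); the gauge origin is (0.485, 0.040) with yaw ≈3°. The jaw travel is about 8 mm, from the post at gauge y≈59. I'll approach with the fingers opening along gauge x.

Call:
servo_tool --plan '[[[38.7,-42.4,0,0,0,-72.5],[38.7,-42.4,0,0,0,-72.5],[38.7,-42.4,0,0,0,-72.5],[38.7,-42.4,0,0,0,-72.5],[38.7,-42.4,0,0,0,-72.5],[38.7,-42.4,0,0,0,-72.5],[38.7,-42.4,0,0,0,-72.5],[38.7,-42.4,0,0,0,-72.5],[38.7,-42.4,0,0,0,-72.5],[38.7,-42.4,0,0,0,-72.5],[38.7,-42.4,0,0,0,-72.5],[38.7,-42.4,0,0,0,-72.5],[38.7,-42.4,0,0,0,-72.5],[38.7,-42.4,0,0,0,-72.5],[38.7,-42.4,0,0,0,-72.5],[38.7,-42.4,0,0,0,-72.5],[38.7,-42.4,0,0,0,-72.5],[38.7,-42.4,0,0,0,-72.5]]]'

```text
time: 1.85
tool_pos: [0.45, -0.1004, 0.2312]
tcp_rot: [-2.164, -2.277, 0.0]
wrist_force: [-0.0, 0.5, -0.5]
width: 0.991
```

```bash
cat >> h.py <<'E'
def look(tag,views=("wrist",)):
    from workcell import bot,viewer
    for n in views:
        s=bot.read_state();c=viewer.read_camera(n)
        cv2.imwrite(f"pics/{n}_{tag}.png",c["color"][:,:,::-1]);np.savez(f"pics/{n}_{tag}.npz",s_rot=s["tcp_rot"],s_pos=s["tool_pos"],**c)
    M=R.from_rotvec(s["tcp_rot"]).as_matrix()
    print("t",s["time"].__round__(2),"pos",s["tool_pos"].round(4),"xang",np.degrees(np.arctan2(M[1,0],M[0,0])).round(2),"z",M[:,2].round(4),"F",np.round(s["wrist_force"],1),"w",round(s["width"],3),"q",s["q"].round(2))
    return s
def load(tag,n="wrist"):
    d=dict(np.load(f"pics/{n}_{tag}.npz")); return d,cam(d,dict(tcp_rot=d["s_rot"],tool_pos=d["s_pos"]))
def togo(s,p): # tool-axes shift in cm
    return (R.from_rotvec(s["tcp_rot"]).as_matrix().T@(np.array(p)-s["tool_pos"])*100).round(2)
E
python3 - <<'E'
from h import *
s=look("1"); print(togo(s,(.406,.331,.20)), togo(s,(.406,.29,.21)))
E
```

```text
t 1.85 pos [ 0.45   -0.1004  0.2312] xang 92.94 z [-4.e-04  1.e-04 -1.e+00] F [-0.   0.5 -0.5] w 0.991 q [-0.27 -0.15  2.04 -0.    1.25 -0.32]
[43.31 -2.18  3.12] [39.21 -2.39  2.12]
```

View pics/wrist_1.png

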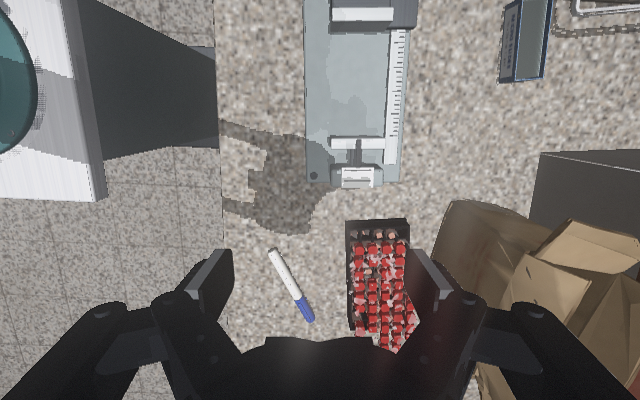

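Call:
servo_tool --plan '[[[20,-1.0,3,0,0,0],[43.3,-2.2,3.1,0,0,0],[43.3,-2.2,3.1,0,0,0],[43.3,-2.2,3.1,0,0,0],[43.3,-2.2,3.1,0,0,0],[43.3,-2.2,3.1,0,0,0],[43.3,-2.2,3.1,0,0,0],[43.3,-2.2,3.1,0,0,0],[43.3,-2.2,3.1,0,0,0],[43.3,-2.2,3.1,0,0,0],[43.3,-2.2,3.1,0,0,0],[43.3,-2.2,3.1,0,0,0],[43.3,-2.2,3.1,0,0,0],[43.3,-2.2,3.1,0,0,0],[43.3,-2.2,3.1,0,0,0],[43.3,-2.2,3.1,0,0,0]]]'

```text
time: 3.23
tool_pos: [0.4067, 0.3292, 0.2004]
tcp_rot: [-2.167, -2.274, 0.0]
wrist_force: [-0.0, -0.3, -0.0]
width: 1.003
```

Run:
```python
from h import *
s=look("2"); d,cm=load("2"); g=d["color"]
print(proj(cm,(.406,.331,.073)))
m=(g.min(2)>190).astype(np.uint8); m=cv2.morphologyEx(m,cv2.MORPH_OPEN,np.ones((3,3)))
n,l,st,ce=cv2.connectedComponentsWithStats(m)
for i in range(1,n):
    if st[i,4]>200: print(st[i],ce[i],ray(cm,ce[i],.073).round(4))
```

```text
t 3.23 pos [0.4067 0.3292 0.2004] xang 92.76 z [-2.e-04 -0.e+00 -1.e+00] F [-0.  -0.3 -0. ] w 1.003 q [ 0.63 -0.    1.96  0.    1.18  0.58]
[316.9100582  189.66855063]
[ 577   30   57   76 1677] [595.64102564  69.61657722] [0.6391 0.4482 0.073 ]
[609 182  27  26 301] [620.85714286 194.43853821] [0.6987 0.3402 0.073 ]
[578 210  56  42 817] [602.21052632 225.8996328 ] [0.6914 0.3073 0.073 ]
[489 222  17  16 215] [496.96744186 229.65581395] [0.5877 0.2983 0.073 ]
[614 237  26 100 329] [627.05167173 286.94528875] [0.7404 0.2399 0.073 ]
[   0  284   73   34 1620] [ 28.64320988 297.6808642 ] [0.101 0.196 0.073]
[394 293  14  41 466] [400.21888412 312.87982833] [0.5036 0.196  0.073 ]
[616 343  20  36 278] [623.91366906 360.86690647] [0.7713 0.143  0.073 ]
[123 374  20  26 303] [133.74917492 389.89438944] [0.197  0.0716 0.073 ]
```

View pics/wrist_2.png

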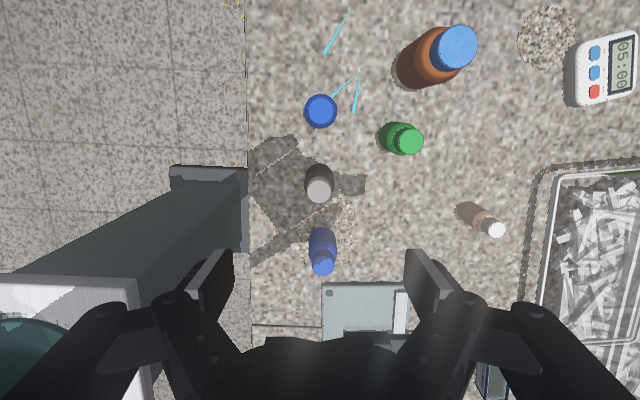

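The wrist view shows the vial cap at (319,190), predicted at (317,190), so the vial is at (0.408, 0.331). The blue look-alikes at (320,110) and (322,265) are clear of the fingers. Going down and closing.

Call:
servo_tool --plan '[[[0.17,0.16,4,0,0,0],[0.17,0.16,8,0,0,0],[0.17,0.16,11.5,0,0,0],[0.17,0.16,14.5,0,0,0],[0.17,0.16,16.5,0,0,0],[0.17,0.16,17.5,0,0,0],[0.17,0.16,17.9,0,0,0],[0.17,0.16,17.9,0,0,0],[0.17,0.16,17.9,0,0,0],[0.17,0.16,17.9,0,0,0]]]' --claw 8.5

```text
time: 4.12
tool_pos: [0.4097, 0.3322, 0.0234]
tcp_rot: [2.167, 2.274, 0.006]
wrist_force: [0.0, 0.3, 0.5]
width: 0.999
```

Call:
servo_tool --plan '[[[0,0,0,0,0,0],[0,0,0,0,0,0],[0,0,0,0,0,0],[0,0,0,0,0,0],[0,0,0,0,0,0],[0,0,0,0,0,0],[0,0,0,0,0,0],[0,0,0,0,0,0],[0,0,0,0,0,0],[0,0,0,0,0,0]]]' --claw 2.5 --grip_force 25

```text
time: 4.95
tool_pos: [0.4099, 0.3325, 0.0239]
tcp_rot: [2.167, 2.274, 0.006]
wrist_force: [-0.1, 0.3, 5.4]
width: 0.38
```

Run:
```python
from h import *
s=look("3")
```

```text
t 4.95 pos [0.4099 0.3325 0.0239] xang 92.76 z [ 0.0031  0.0027 -1.    ] F [-0.1  0.3  5.4] w 0.38 q [0.63 0.21 2.1  0.   0.83 0.59]
```

View pics/wrist_3.png

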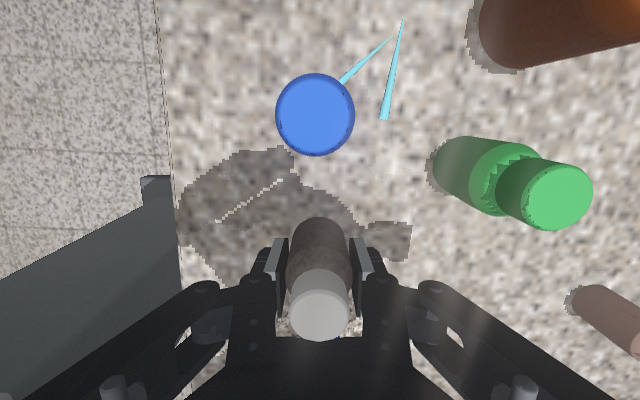

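Grasp looks good (opening ≈32–33 mm, white cap between the fingers at (320,312)). Lifting and carrying to gauge (0, −60 mm).

Call:
servo_tool --plan '[[[0,0,-2,0,0,0],[0,0,-5,0,0,0],[0,0,-9,0,0,0],[0,0,-12.5,0,0,0],[-2,0.5,-13.6,0,0,0],[-5,1.0,-13.6,0,0,0],[-9,1.6,-13.6,0,0,0],[-13,2.3,-13.6,0,0,0],[-17,3,-13.6,0,0,0],[-21,3.7,-13.6,0,0,0],[-25,4.4,-13.6,0,0,0],[-29,5.1,-13.6,0,0,0],[-32,5.6,-13.6,0,0,0],[-34,5.9,-13.6,0,0,0],[-35,6.1,-13.6,0,0,0],[-35.6,6.15,-13.6,0,0,0],[-35.6,6.15,-13.6,0,0,0],[-35.6,6.15,-13.6,0,0,0]]]'

```text
time: 6.5
tool_pos: [0.4877, -0.0198, 0.1589]
tcp_rot: [-2.167, -2.274, -0.006]
wrist_force: [0.6, 0.3, -0.7]
width: 0.377
```

Run:
```python
from h import *
s=look("4",("top","scene","wrist"))
print(togo(s,(.4885,-.0198,.037)))
im=cv2.imread("pics/scene_4.png")[120:240,270:430];cv2.imwrite("pics/s4.png",cv2.resize(im,None,fx=5,fy=5,interpolation=cv2.INTER_CUBIC))
```

```text
t 6.6 pos [ 0.4877 -0.0193  0.159 ] xang 92.84 z [ 0.0027  0.0031 -1.    ] F [ 0.1  0.7 -0.8] w 0.379 q [-0.09 -0.04  2.07  0.    1.1  -0.14]
[-0.09  0.04 12.2 ]
```

View pics/wrist_4.png

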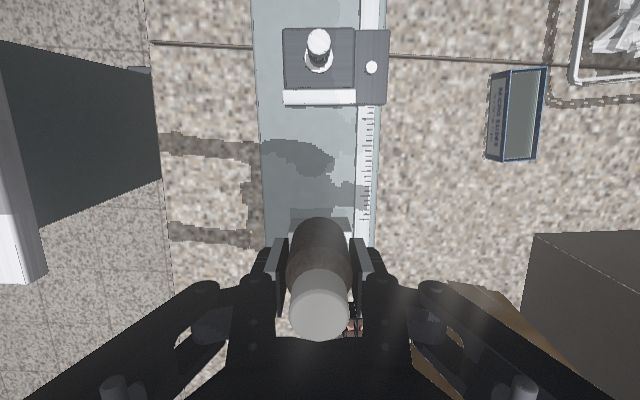

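View pics/s4.png

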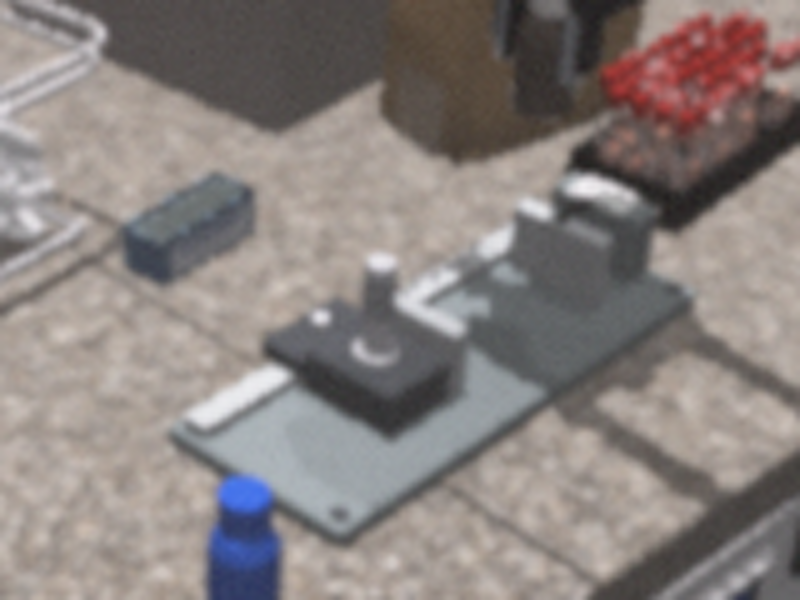

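Run:
```python
from h import *
o=np.array([.4853,.0401,0]);Rz=R.from_euler('z',3.07,degrees=True).as_matrix()
def G(t,uv,z):
    d,cm=load(t);p=ray(cm,uv,z);print(t,uv,"world",p.round(4),"gauge",(Rz.T@(p-o)).round(4))
G("4",(319,37),.096);G("4",(283,104),.054);G("4",(357,104),.054)
G("1",(331,137),.054);G("1",(392,137),.054)
d=cv2.imread("pics/wrist_1.png");cv2.imwrite("pics/w1c.png",cv2.resize(d[0:200,280:440],None,fx=3,fy=3))
```

```text
4 (319, 37) world [0.4834 0.0992 0.096 ] gauge [0.0012 0.0591 0.096 ]
4 (283, 104) world [0.4564 0.0588 0.054 ] gauge [-0.0279  0.0203  0.054 ]
4 (357, 104) world [0.5162 0.0618 0.054 ] gauge [0.0321 0.02   0.054 ]
1 (331, 137) world [ 0.462  -0.0522  0.054 ] gauge [-0.0283 -0.0909  0.054 ]
1 (392, 137) world [ 0.5277 -0.0488  0.054 ] gauge [ 0.0376 -0.0911  0.054 ]
```

View pics/w1c.png

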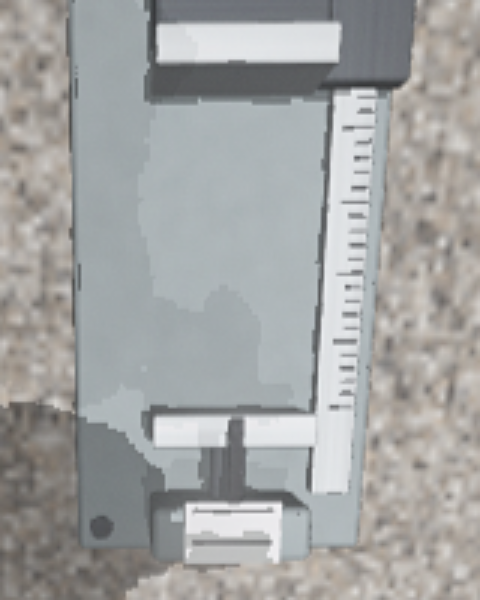

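The wrist views confirm the gauge pose (post at y 59, jaw face at y≈20, anvil face at y≈−91, x offset ~+1–2 mm). Lowering.

Call:
servo_tool --plan '[[[-0.05,0.1,3,0,0,0],[-0.05,0.1,6,0,0,0],[-0.05,0.1,8.5,0,0,0],[-0.05,0.1,10.2,0,0,0],[-0.05,0.1,11.2,0,0,0],[-0.05,0.1,11.7,0,0,0],[-0.05,0.1,12.0,0,0,0],[-0.05,0.1,12.1,0,0,0],[-0.05,0.1,12.1,0,0,0],[-0.05,0.1,12.1,0,0,0]]]'

```text
time: 7.48
tool_pos: [0.4903, -0.0194, 0.0393]
tcp_rot: [2.164, 2.275, 0.009]
wrist_force: [0.2, -0.6, 0.3]
width: 0.375
```

Run:
```python
from h import *
s=look("5",("scene","wrist"))
im=cv2.imread("pics/scene_5.png")[120:240,270:430];cv2.imwrite("pics/s5.png",cv2.resize(im,None,fx=5,fy=5,interpolation=cv2.INTER_CUBIC))
```

```text
t 7.53 pos [ 0.4902 -0.0195  0.0393] xang 92.85 z [ 0.0051  0.0028 -1.    ] F [-0.2 -0.6  0.1] w 0.383 q [-0.09  0.12  2.17  0.    0.85 -0.15]
```

View pics/s5.png

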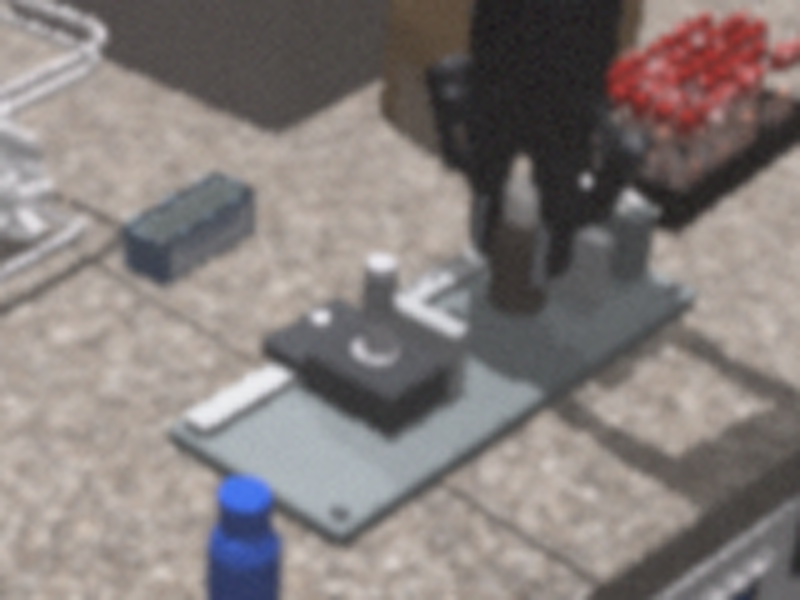

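Call:
servo_tool --plan '[[[0,-0.05,0.1,0,0,0],[0,-0.05,0.2,0,0,0],[0,-0.05,0.3,0,0,0],[0,-0.05,0.3,0,0,0],[0,-0.05,0.3,0,0,0]]]'

```text
time: 8.0
tool_pos: [0.4894, -0.0196, 0.036]
tcp_rot: [2.165, 2.275, 0.008]
wrist_force: [0.2, 0.2, -0.8]
width: 0.377
```

Call:
servo_tool --plan '[[[0,0,0.05,0,0,0],[0,0,0.1,0,0,0],[0,0,0.1,0,0,0],[0,0,0.1,0,0,0]]]'

```text
time: 8.33
tool_pos: [0.4896, -0.0195, 0.0359]
tcp_rot: [2.165, 2.275, 0.008]
wrist_force: [-3.3, -0.1, 8.3]
width: 0.38
```

Contact at the expected height. Releasing and rising.

Call:
servo_tool --plan '[[[0,0,-0.05,0,0,0],[0,0,-0.05,0,0,0],[0,0,-0.05,0,0,0],[0,0,-0.05,0,0,0],[0,0,-0.05,0,0,0],[0,0,-0.05,0,0,0],[0,0,-0.5,0,0,0],[0,0,-1.5,0,0,0],[0,0,-4,0,0,0],[0,0,-8,0,0,0],[0,0,-12,0,0,0],[0,0,-14,0,0,0],[0,0,-14,0,0,0],[0,0,-14,0,0,0]]]' --claw 6.5

```text
time: 9.5
tool_pos: [0.4906, -0.0201, 0.1788]
tcp_rot: [2.162, 2.272, 0.013]
wrist_force: [0.2, 0.3, -0.1]
width: 0.766
```

Run:
```python
from h import *
s=look("6",("scene","wrist"))
im=cv2.imread("pics/scene_6.png")[120:240,270:430];cv2.imwrite("pics/s6.png",cv2.resize(im,None,fx=5,fy=5,interpolation=cv2.INTER_CUBIC))
print(togo(s,(.484,.0992,.160)),togo(s,(.484,.0992,.058)))
```

```text
t 9.55 pos [ 0.4891 -0.02    0.1767] xang 92.85 z [ 0.0058  0.0027 -1.    ] F [-0.3  0.2 -0.8] w 0.764 q [-0.09 -0.05  2.06  0.    1.13 -0.15]
[11.92  0.08  1.7 ] [11.9   0.02 11.9 ]
```

View pics/s6.png

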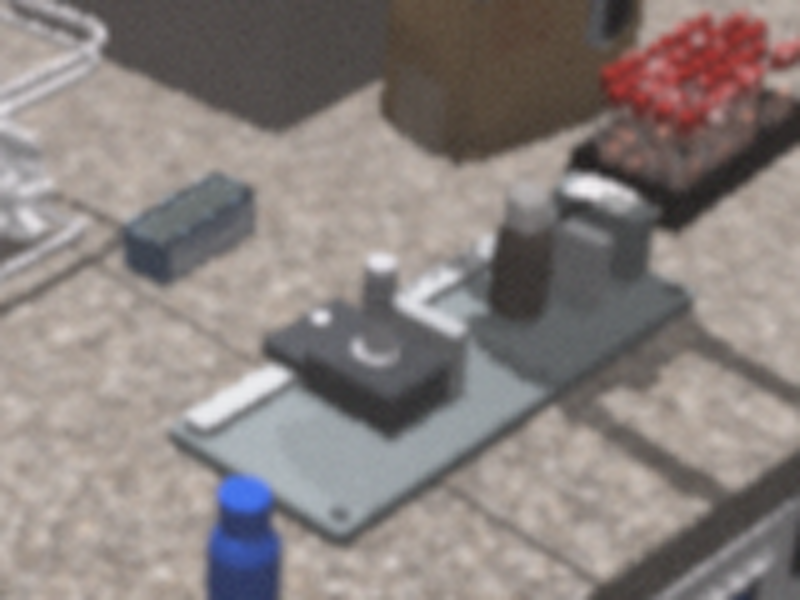

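View pics/wrist_6.png

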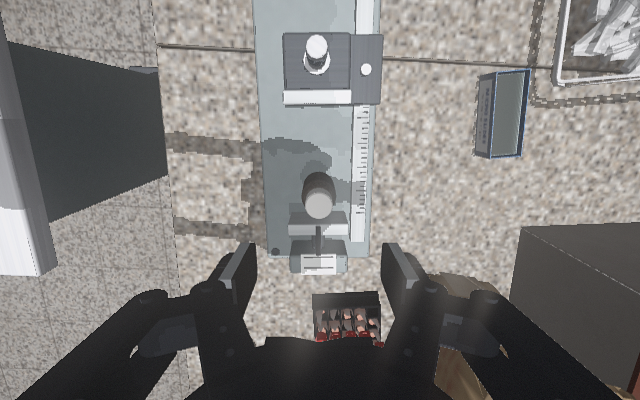

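Vial stands upright between the faces, released. Now to straddle the thumb post.

Call:
servo_tool --plan '[[[4,0,0.5,0,0,0],[8,0,1,0,0,0],[11,0.05,1.7,0,0,0],[11.9,0.05,3,0,0,0],[11.9,0.05,5.5,0,0,0],[11.9,0.05,8,0,0,0],[11.9,0.05,10,0,0,0],[11.9,0.05,11,0,0,0],[11.9,0.05,11.5,0,0,0],[11.9,0.05,11.8,0,0,0],[11.9,0.05,11.8,0,0,0],[11.9,0.05,11.8,0,0,0],[11.9,0.05,11.8,0,0,0]]]'

```text
time: 10.68
tool_pos: [0.4843, 0.0994, 0.0589]
tcp_rot: [2.165, 2.274, 0.01]
wrist_force: [0.8, -0.1, -0.7]
width: 0.761
```

Run:
```python
from h import *
s=look("7",("scene","wrist"))
im=cv2.imread("pics/scene_7.png")[120:240,270:430];cv2.imwrite("pics/s7.png",cv2.resize(im,None,fx=5,fy=5,interpolation=cv2.INTER_CUBIC))
o=np.array([.4865,.0401,0]);Rz=R.from_euler('z',3.07,degrees=True).as_matrix()
print(Rz.T@(s["tool_pos"]-o))
d,cm=load("6");p=ray(cm,(318.5,205),.085);print(p,Rz.T@(p-o))
```

```text
t 10.73 pos [0.4842 0.0994 0.059 ] xang 92.84 z [ 0.0056  0.0034 -1.    ] F [ 0.8 -0.3 -0.2] w 0.766 q [0.15 0.1  2.15 0.   0.89 0.1 ]
[0.00093119 0.05938473 0.05895431]
[ 0.49068912 -0.02193292  0.085     ] [ 0.00086087 -0.06216825  0.085     ]
```

View pics/s7.png

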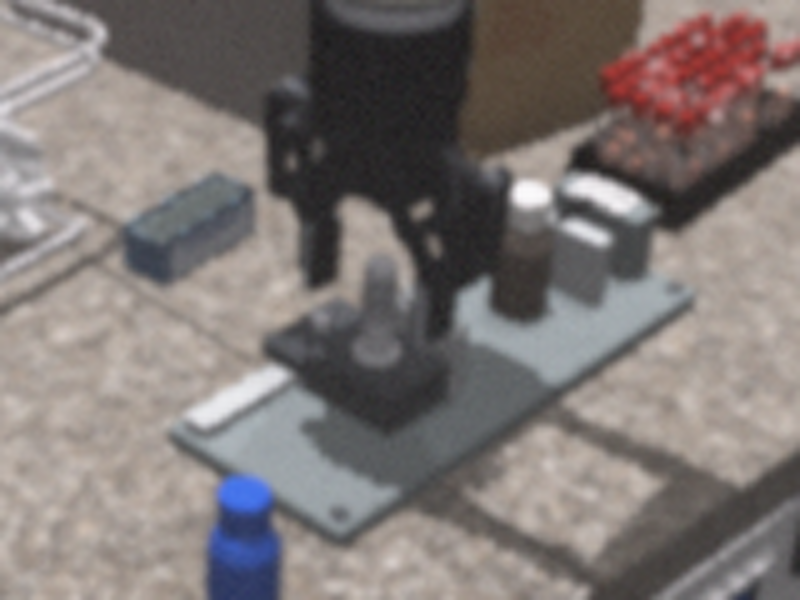

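View pics/wrist_7.png

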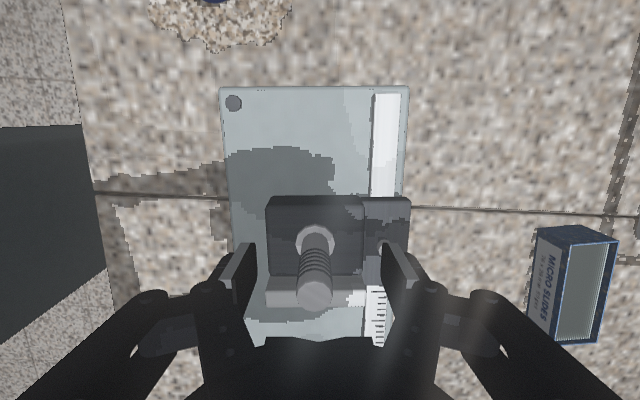

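Call:
servo_tool --plan '[[[0,0,0,0,0,0],[0,0,0,0,0,0],[0,0,0,0,0,0],[0,0,0,0,0,0],[0,0,0,0,0,0],[0,0,0,0,0,0],[0,0,0,0,0,0],[0,0,0,0,0,0],[0,0,0,0,0,0],[0,0,0,0,0,0]]]' --claw 0.8 --grip_force 20

```text
time: 11.62
tool_pos: [0.4822, 0.0993, 0.0589]
tcp_rot: [-2.165, -2.275, -0.005]
wrist_force: [-6.0, -0.3, 6.9]
width: 0.183
```

Run:
```python
from h import *
s=look("8",("top","wrist"))
d,cm=load("7");M=R.from_euler('z',3.07,degrees=True).as_matrix()
o=np.array([.4865,.0401,0])
for uv in [(219,87),(408,87)]:print(M.T@(ray(cm,uv,.012)-o))
```

```text
t 11.67 pos [0.4822 0.0993 0.0589] xang 92.84 z [ 0.0012  0.003  -1.    ] F [-6.9 -0.4  7.2] w 0.182 q [0.15 0.1  2.15 0.   0.89 0.1 ]
[-0.05798231  0.14724006  0.012     ]
[0.05728927 0.14674125 0.012     ]
```

View pics/wrist_8.png

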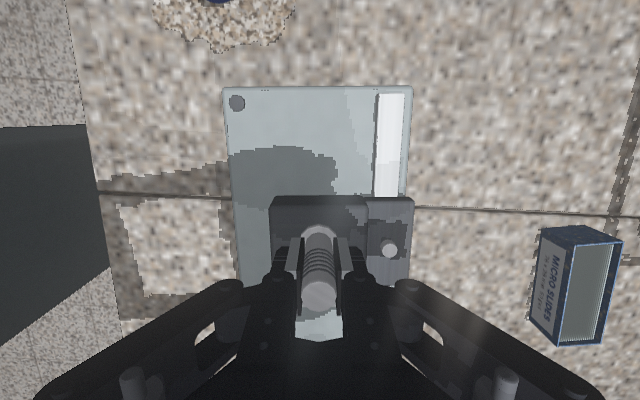

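The post is gripped at 15.6 mm opening. Sliding the jaw 70 mm first, then in small steps.

Call:
servo_tool --plan '[[[-0.3,0,0,0,0,0],[-0.8,0,0,0,0,0],[-1.4,0,0,0,0,0],[-2.0,0,0,0,0,0],[-2.6,0,0,0,0,0],[-3.2,0,0,0,0,0],[-3.8,0,0,0,0,0],[-4.4,0,0,0,0,0],[-5.0,0,0,0,0,0],[-5.5,0,0,0,0,0],[-6.0,0,0,0,0,0],[-6.4,0,0,0,0,0],[-6.8,0,0,0,0,0],[-7.0,0,0,0,0,0],[-7.0,0,0,0,0,0]]]'

```text
time: 12.97
tool_pos: [0.4861, 0.0287, 0.059]
tcp_rot: [2.166, 2.276, 0.005]
wrist_force: [1.1, 0.7, 4.4]
width: 0.181
```

Run:
```python
from h import *
s=look("9",("top","scene","wrist"))
im=cv2.imread("pics/scene_9.png")[120:240,270:430];cv2.imwrite("pics/s9.png",cv2.resize(im,None,fx=5,fy=5,interpolation=cv2.INTER_CUBIC))
```

```text
t 13.07 pos [0.4861 0.0287 0.059 ] xang 92.86 z [ 0.0021  0.0017 -1.    ] F [ 1.1 -1.   3.8] w 0.18 q [ 0.01  0.09  2.16  0.    0.89 -0.04]
```

View pics/s9.png

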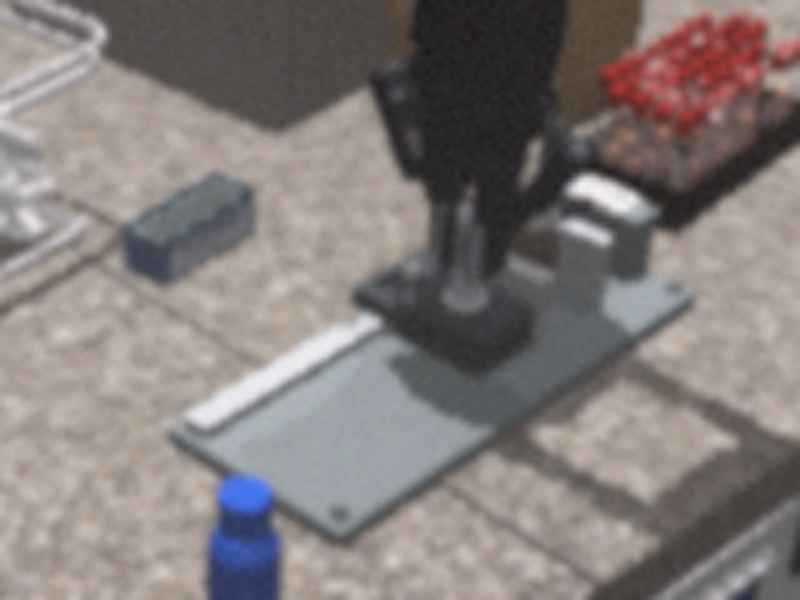

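View pics/wrist_9.png

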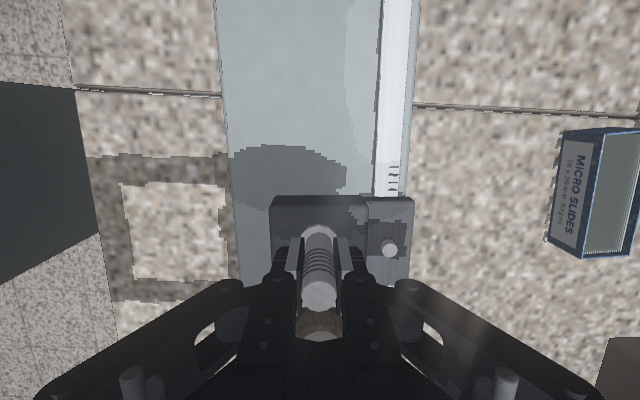

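Jaw has followed 70.7 mm; the vial is still standing behind the post. Continuing by about 14 mm.

Call:
servo_tool --plan '[[[-0.2,0,0,0,0,0],[-0.4,0,0,0,0,0],[-0.6,0,0,0,0,0],[-0.8,0,0,0,0,0],[-1.0,0,0,0,0,0],[-1.2,0,0,0,0,0],[-1.35,0,0,0,0,0],[-1.4,0,0,0,0,0],[-1.4,0,0,0,0,0]]]'

```text
time: 13.87
tool_pos: [0.4869, 0.0149, 0.059]
tcp_rot: [2.165, 2.276, 0.005]
wrist_force: [1.1, 6.6, 2.7]
width: 0.18
```

Run:
```python
from h import *
s=look("10",("top","scene","wrist"))
im=cv2.imread("pics/scene_10.png")[130:230,300:430];cv2.imwrite("pics/s10.png",cv2.resize(im,None,fx=6,fy=6,interpolation=cv2.INTER_CUBIC))
im=cv2.imread("pics/top_10.png")[160:240,305:455];cv2.imwrite("pics/t10.png",cv2.resize(im,None,fx=5.3,fy=5.3,interpolation=cv2.INTER_CUBIC))
```

```text
t 13.97 pos [0.4869 0.0149 0.059 ] xang 92.85 z [ 0.0023  0.0021 -1.    ] F [0.3 4.6 2.9] w 0.181 q [-0.02  0.09  2.16  0.    0.89 -0.07]
```

View pics/s10.png

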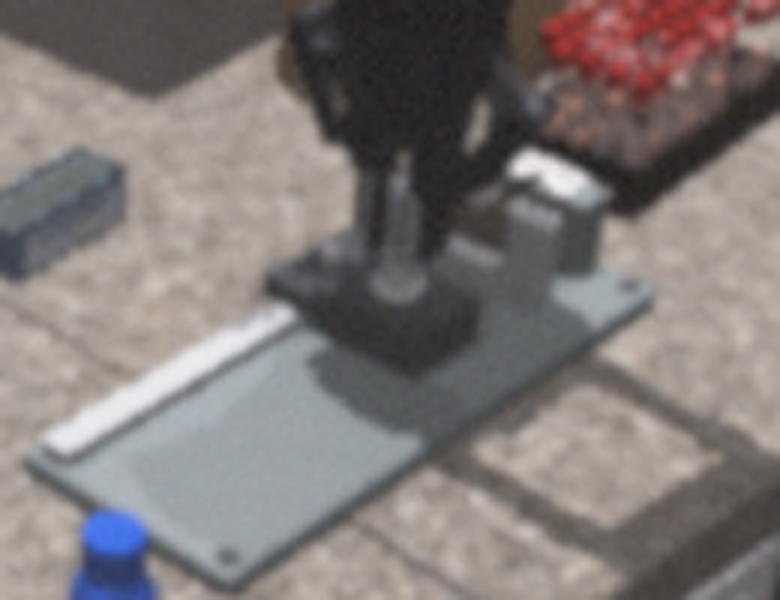

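View pics/t10.png

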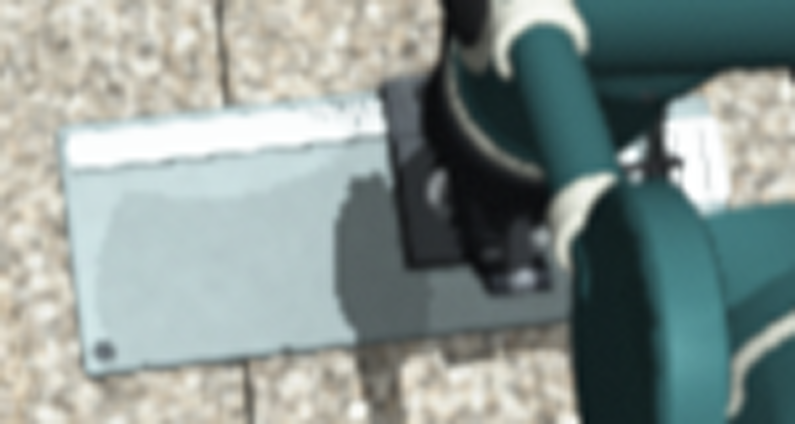

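Call:
servo_tool --plan '[[[-0.1,0,0,0,0,0],[-0.2,0,0,0,0,0],[-0.3,0,0,0,0,0],[-0.35,0,0,0,0,0],[-0.35,0,0,0,0,0],[-0.35,0,0,0,0,0]]]'

```text
time: 14.52
tool_pos: [0.487, 0.0118, 0.059]
tcp_rot: [-2.165, -2.275, -0.006]
wrist_force: [0.7, 7.1, 3.6]
width: 0.183
```

Call:
servo_tool --plan '[[[0,0,0,0,0,0],[0,0,0,0,0,0],[0,0,0,0,0,0],[0,0,0,0,0,0],[0,0,0,0,0,0],[0,0,0,0,0,0],[0,0,-0.5,0,0,0],[0,0,-2,0,0,0],[0,0,-5,0,0,0],[0,0,-9,0,0,0],[-3,0,-12,0,0,0],[-6,0,-12,0,0,0],[-9,0,-12,0,0,0],[-11,0,-12,0,0,0],[-11,0,-12,0,0,0],[-11,0,-12,0,0,0]]]' --claw 6.5

```text
time: 15.85
tool_pos: [0.4921, -0.0991, 0.179]
tcp_rot: [-2.168, -2.273, -0.006]
wrist_force: [-0.1, 0.3, -0.5]
width: 0.76
```

Run:
```python
from h import *
s=look("11",("scene","wrist"))
im=cv2.imread("pics/scene_11.png")[130:230,300:430];cv2.imwrite("pics/s11.png",cv2.resize(im,None,fx=6,fy=6,interpolation=cv2.INTER_CUBIC))
im=cv2.imread("pics/wrist_11.png")[80:280,240:400];cv2.imwrite("pics/w11.png",cv2.resize(im,None,fx=3,fy=3,interpolation=cv2.INTER_CUBIC))
```

```text
t 15.9 pos [ 0.492  -0.0983  0.1787] xang 92.76 z [ 0.0021  0.0037 -1.    ] F [ 0.1 -0.1  0.4] w 0.762 q [-0.25 -0.03  2.03  0.    1.14 -0.3 ]
```

View pics/s11.png

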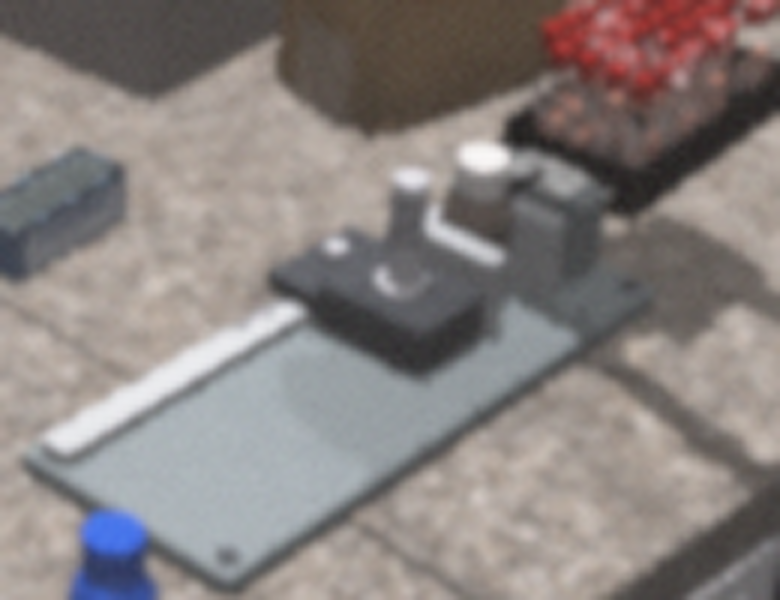

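View pics/wrist_11.png

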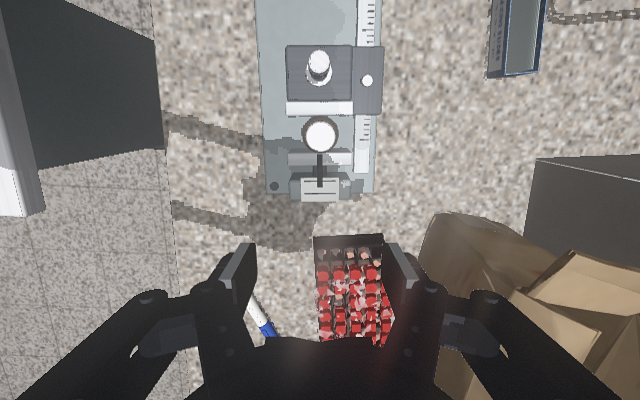

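View pics/w11.png

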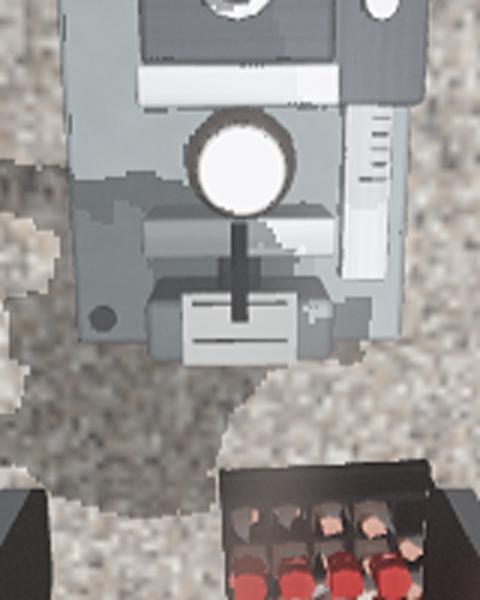

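The pointer tip (crop row 321) lies midway between the marks (rows 303 and 340), so the anvil is pressed back about 9 mm. The vial is upright between both faces. I'll wait briefly, recheck and hand in.

Call:
servo_tool --plan '[[[0,0,-2,0,0,0],[0,0,-2,0,0,0],[0,0,-2,0,0,0],[0,0,-2,0,0,0],[0,0,-2,0,0,0],[0,0,-2,0,0,0]]]'

```text
time: 16.45
tool_pos: [0.4914, -0.0974, 0.1977]
tcp_rot: [-2.164, -2.274, -0.005]
wrist_force: [0.0, 0.0, 0.3]
width: 0.762
```

Run:
```python
from h import *
s=look("12")
im=cv2.imread("pics/wrist_12.png")[60:260,240:400];cv2.imwrite("pics/w12.png",cv2.resize(im,None,fx=3,fy=3,interpolation=cv2.INTER_CUBIC))
```

```text
t 16.45 pos [ 0.4914 -0.0974  0.1977] xang 92.86 z [ 5.0e-04  4.1e-03 -1.0e+00] F [0.  0.  0.3] w 0.762 q [-0.25 -0.04  2.01  0.    1.18 -0.3 ]
```

View pics/w12.png

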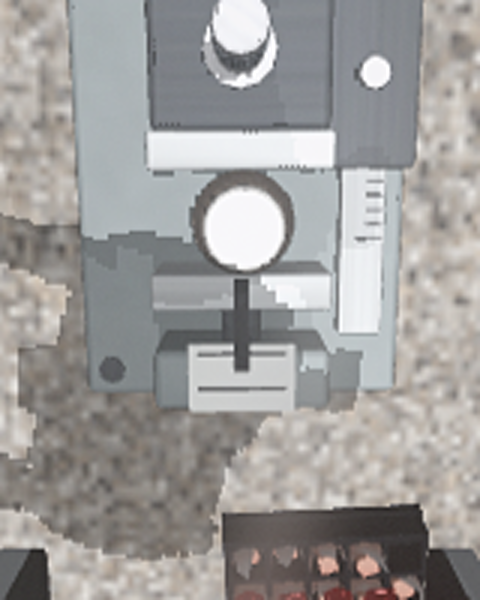

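The pointer tip is still midway (row 371, marks at 354 and 388), and the vial is clamped upright.

```bash
python3 -c "
from workcell import finish_job
print(finish_job())"
```

```text
the job is handed in; nothing more can be done
None
```

The middle-sized vial is standing upright on the gauge bed, lightly clamped between the jaw and the spring anvil, and the job is handed in. I set the vial between the faces and let go. I then gripped the thumb post, slid the jaw about 88 mm closed in steps, released the post and backed the arm clear.

**Pointer:** The last two wrist pictures, before and after a short wait, show it midway between the two marks. That puts the anvil about 9 mm back, well short of its 20 mm end stop.

**Robot:** The wrist force read about 0 N at the end, so it is touching nothing. The highest force reading printed was about 10 N. The job took about 16.5 s of the 45 s allowed.

**Disagreements:** The gauge position I measured from the top camera and from the wrist camera differed by 1 to 3 mm. That was small enough not to matter, and no check failed.

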